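# Load the jar mill up its ramp

### The job

Push the white milling jar that lies at the foot of the jar mill's ramp slowly up the ramp with the fingers until it settles between the two rollers at the top against the stop plate; keep it on the ramp, do not grasp or lift it, and never let it run back down. Then press the black start button on the mill's control box right down, leave the jar lying in place, and leave the other things on the bench as they are.

Things in the scene. Friction and masses are not known exactly. Their poses are not given: they have to be found in the camera images.
- mill: Bench-top jar mill with loading ramp, fixed. Level frame used in all entries, mm: origin on the bench under the ramp, z up, x the horizontal way the ramp climbs, y to the left looking up it. Ramp foot at x = -121, ramp top at x = 73, motor housing x = 125 to 203, 70 high, 200 wide. Yaw differs each time.
- deck: Sloping flat aluminium deck of the ramp. Origin: middle of the top face's lower edge (mill x -115, z 10); x up the slope, z out of the deck. 9 degrees, 190 long. Side rails 116 apart inside, 11 above the deck. Foot lip 6 above the deck, 6 thick: the jar lies against it at first. The top edge runs smoothly onto the first roller.
- jar: Milling jar to be rolled: white ceramic cylinder with a steel lid on one end, 60 diameter, 110 long, 0.3 to 0.6 kg, lying across the ramp's foot. Origin at its centre (at first mill x -102, z 42), y along its axis; x and z turn as it rolls. Left alone on the slope it rolls back down; it is smooth (friction about 0.25) and may roll or slide as it is pushed.
- seat (a point): Where the jar's centre belongs (mill x 90, y 0, z 67): in the dip between two fixed parallel rollers with black rubber tyres, 24 diameter, axes along y at x 75 and 105, z 28. The first roller is the crest: past it the jar sinks 3 mm and then stays by itself.
- stop (a point): Middle of the top edge of the upright stop plate's face (mill x 120.5, z 85), 100 wide, just beyond the rollers; the seated jar lies against it or within 2 mm.
- start_top (a point): Centre of the top of the start button: plain black, round, 28 across, in a grey collar on the control box right of the ramp (mill x 30, y -135; box top z 45, 80 by 60). Pressed straight down.
- start (a joint): Travel of the start button, m: 0 released, 0.006 fully pressed; springs back, about 5 N fully down.
- spare_jar: Bystander, leave alone: the second white milling jar, same size, standing on end beside the ramp. Origin at its underside.
- reagent: Bystander, leave alone: small amber jar with a white cap, 48 mm across, 85 tall, beside the ramp. Origin at its underside.
- beaker: Bystander, leave alone: glass beaker, 70 mm across, 90 tall. Origin at its underside.
- flask: Bystander, leave alone: conical glass flask, 76 mm wide, 110 tall. Origin at its underside.
- wash: Bystander, leave alone: white bottle, 68 mm across, 170 tall. Origin at its underside.
- wrench: Bystander, leave alone: wrench lying flat. Origin at its underside.
- collar: Bystander, leave alone: steel ring 60 mm across, 20 tall. Origin at its underside.
Not all that is in view belongs to the job. Leave any red look-alike of the jar alone.

How it is judged:
On the way, in this order (a step that is already met when the one before it is completed fails the run):
1. the jar has been pushed well up the ramp (x of jar in the frame of mill above 0 m).
2. the jar lies still between the two rollers, against the stop plate (x of jar in the frame of mill between 0.082 and 0.097 m and z of jar in the frame of mill between 0.06 and 0.0715 m and angle between the y axis of jar and the y axis of mill, either way round below 0.12 rad and linear speed of jar below 0.03 m/s), for 0.3 s.
3. the start button is pressed right down (value of joint start above 0.0045 m), for 0.05 s.
At the end, for the whole second after the job is handed in: The jar lies at rest (below 0.03 m/s) between the two rollers: centre within about 8 mm of its seat along the ramp, its axis within 0.12 rad of the rollers'; the start button has been pressed at least 4.5 mm after that and is released (all of step 2 and value of joint start below 0.002 m); the robot touches nothing.
It fails at once if the jar runs away: it moves faster than 0.35 m/s, as when it rolls back down (linear speed of jar above 0.35 m/s).
It fails at once if the jar comes back over the foot lip or off the ramp (x of jar in the frame of mill below -0.118 m or angle between the y axis of jar and the y axis of mill, either way round above 0.5 rad).
It fails at once if the jar is lifted more than 10 mm off the ramp (z of jar in the frame of deck above 0.04 m).
It fails at once if the start button is pressed while the jar is not in its place (value of joint start above 0.003 m and not (x of jar in the frame of mill between 0.082 and 0.097 m and z of jar in the frame of mill between 0.06 and 0.0715 m and angle between the y axis of jar and the y axis of mill, either way round below 0.12 rad)).
It fails at once if another thing on the bench is moved more than 30 mm or knocked over (distance of any of spare_jar, reagent, beaker, flask, wash, wrench, collar from where it was at the start of the episode above 0.03 m or angle between spare_jar's own z axis and vertical above 0.5 rad or angle between reagent's own z axis and vertical above 0.5 rad or angle between beaker's own z axis and vertical above 0.5 rad or angle between flask's own z axis and vertical above 0.5 rad or angle between wash's own z axis and vertical above 0.5 rad or angle between collar's own z axis and vertical above 0.5 rad).
It also fails if it takes over 51 s, if anything falls off the work surface, if the arm or the gripper's body presses on something with over 40 N, if the wrist force passes 120 N, or if a joint passes its speed limit or range.

### The arm

A 6-joint arm with a two-finger parallel gripper is mounted at the origin on the work surface. World frame = base frame: x ahead of the robot, y to its left, z up, the work surface at z = 0. Lengths are in m, angles in rad, forces in N, time in s.
With the tool pointing down it reaches from about 0.275 to 0.75 m from the base axis. Payload 10.2 kg.
Tool frame: the origin (TCP) lies at the very end of the fingers, on their centre line; the grasp point (between the pads) lies 19 mm behind it; z points along the fingers, y is the line along which they close (so a half turn about z gives the same grasp; the last joint's range is limited). The gripper opens to 85 mm and grips with 20 to 120 N. Pads are 22 mm wide; open, the fingers measure 114 mm over their backs; the gripper's body (76 mm by 85 mm) begins 54 mm behind the grasp point. The pads swing forward as they close: fully open they stand 13 mm farther back than shut.
Start: joints at [-0.223, 0.313, 1.498, -0, 1.331, -0.223], TCP at [0.525, -0, 0.231] pointing down, gripper open.
Joint ranges: [-2.94, 2.94], [-0.97, 2.17], [0.19, 2.56], [-1.23, 4.37], [0.02, 3.11], [-2.88, 2.88]. Speed limits (rad/s): [2.39, 2.39, 3.01, 3.14, 3.14, 3.14].

### API

Orientations are given as a unit quaternion [w, x, y, z].
In Python, from station import r gives the robot as it stands.
- The arm moves only by the tool step_arm, never from a script. Its argument "series" is a list that holds one entry, the list of rows, each a list of 7 numbers: the closure, from 0 (fully open) to 1 (shut), then the shift along the world's x, y, z in cm, then the turn, a rotation vector about the world's x, y, z in rad. A call has exactly 8 rows; each row is the pose to reach, as a shift and turn from the pose commanded when the call began; what a row does not reach only later rows make up. A row lasts 1/12 s, in which the tool goes at most 41.7 mm and 7.16 degrees, less where a joint would pass 70% of its speed; a pose out of reach is approached as far as the arm can. A call with a gripper value outside its range is refused whole. The fingers move at their own pace and stop on an object; "force" is the grip in N (left out, the last holds). Time passes only in rows, so rows that repeat a pose let the fingers close, or fill a call up. It gives the time, the measured TCP pose, the force, the opening and the grip force at its end, in the units of the state.
- r.get_state(): the state, without advancing time (a new reading comes with each control period).
- r.read_camera(name): name is "scene" or "side" or "wrist"; returns (picture, depth): 400x640x3 uint8, blue, green, red; 400x640 float32, m along the optical axis (not along the pixel's ray), 0 where there is no reading.
- r.camera_info(name): a dict with "mtx" (3x3 intrinsics, pixels), "cam_to_world" (4x4, takes a point from camera to world coordinates). Camera axes: x right, y down, z forward; pixel columns grow to the right and rows downward; lengths in m; the calibration is good to about 2 mm. A picture is of the moment at which its call begins: read the wrist's pose just before it. camera_info takes no time and is no camera call; for the wrist camera it gives the pose at the moment of the call.
- r.job_done(): hands the job in; it is judged then, once.
Trained networks look in the newest picture that a camera, given by its name, has taken for a name from the list of things; names that differ only in an ending like _2 or _b are one class to them, and where a whole thing is asked for, a point or a joint stands for the part that bears it (a point fixed in the world has none). Each returns a list of dicts, best first, with "score" (0 to 1); they miss things now and then, are a little off and sometimes report something else, mostly with a low value. They report only what shows in the picture. A call takes as long as a camera call. They do not tell look-alikes from the thing itself.
- r.silhouettes(camera, query): "mask" (400x640 bool, what is visible of it) and "uv" ([column, row] in pixels, amid what is visible of it).
The state is a dict: "clock": time; "joints": joint angles; "joint_vel": joint speeds; "effort": joint torques, N m; "ee_pos": TCP position; "ee_rot": TCP orientation; "force": force on the tool from outside, world axes, zero at the start; "ft_torque": the same for the moment, N m; "finger_gap": finger opening in m; "grasp_force": force on a finger pad.
Only numpy, scipy, OpenCV 4.12 (cv2) and the standard library are available. Lean on these libraries where they do the work, as an engineer would, in place of code of your own. Each camera call takes 0.05 s, during which the arm holds its last target. There are 200 camera calls.

## Working session

There is one attempt and no reset: what is moved stays moved. The work goes in short steps, Python scripts to look and compute and a tool call to move; the robot and the scene stay as the last step left them, time stands still between calls to the robot, and variables do not carry over. Pictures are saved under pics/ and viewed, at most 10 in all, crops included, and the job is handed in when it is done.

Besides the shell and the picture viewer there is one more tool, called after ">>>" in YAML: its name, and indented under it one key for each argument. step_arm: Moves the arm, as the interface text tells. Its arguments: {"type":"object","properties":{"series":{"type":"array","items":{"type":"array","items":{"type":"array","items":{"type":"number"}}}},"force":{"type":"number"}},"required":["series"]}

```bash
mkdir -p pics; ls; cat > h.py <<'E'
import numpy as np, cv2
from station import r
def world(name,depth,mask):
    i=r.camera_info(name);K=np.array(i["mtx"]);T=np.array(i["cam_to_world"])
    v,u=np.nonzero(mask&(depth>0));z=depth[v,u]
    p=np.stack([(u-K[0,2])*z/K[0,0],(v-K[1,2])*z/K[1,1],z],1)
    return p@T[:3,:3].T+T[:3,3]
E
python3 - <<'E'
from h import *
for c in("scene","side"):
    im,d=r.read_camera(c);cv2.imwrite(f"pics/{c}0.png",im)
    print(c,np.round(r.camera_info(c)["cam_to_world"],2).tolist())
    for q in("mill","jar","start_top","spare_jar","reagent","beaker","flask","wash","wrench","collar"):
        for o in r.silhouettes(c,q)[:3]:
            p=world(c,d,o["mask"])
            if len(p): print(q,round(o["score"],2),np.round(o["uv"]),len(p),"med",np.round(np.median(p,0),3),"lo",np.round(np.percentile(p,3,axis=0),3),"hi",np.round(np.percentile(p,97,axis=0),3))
E
```

```text
pics
scene [[-0.72, 0.5, -0.49, 1.06], [0.69, 0.53, -0.49, 0.54], [0.01, -0.69, -0.72, 0.89], [0.0, 0.0, 0.0, 1.0]]
mill 0.63 [261. 233.] 6362 med [ 0.683 -0.044  0.041] lo [ 0.52  -0.179  0.01 ] hi [0.794 0.054 0.074]
jar 0.94 [318. 200.] 860 med [ 0.502 -0.038  0.062] lo [ 0.467 -0.099  0.015] hi [0.519 0.005 0.073]
jar 0.79 [327. 167.] 491 med [ 0.371 -0.143  0.049] lo [ 0.334 -0.189  0.014] hi [ 0.39  -0.114  0.06 ]
reagent 0.87 [283. 171.] 436 med [ 0.501 -0.199  0.054] lo [ 0.421 -0.306  0.   ] hi [ 0.516 -0.187  0.086]
beaker 0.97 [471. 323.] 1257 med [0.5   0.459 0.057] lo [0.478 0.43  0.006] hi [0.542 0.488 0.09 ]
flask 0.77 [435. 359.] 1264 med [0.639 0.446 0.047] lo [0.611 0.412 0.002] hi [0.659 0.475 0.111]
flask 0.36 [264. 235.] 6346 med [ 0.684 -0.043  0.042] lo [ 0.521 -0.181  0.01 ] hi [0.794 0.054 0.074]
wash 0.81 [201. 148.] 940 med [ 0.624 -0.419  0.089] lo [ 0.591 -0.448  0.01 ] hi [ 0.647 -0.406  0.169]
wrench 0.63 [238. 149.] 246 med [ 0.486 -0.435  0.006] lo [ 0.401 -0.461 -0.002] hi [ 0.561 -0.417  0.01 ]
collar 0.58 [459. 283.] 417 med [0.423 0.381 0.018] lo 
[... 701 characters left out ...]
8.] 390 med [ 0.48  -0.228  0.055] lo [ 0.466 -0.239  0.004] hi [ 0.508 -0.203  0.086]
beaker 0.75 [241. 154.] 401 med [0.499 0.435 0.061] lo [0.475 0.419 0.003] hi [0.536 0.487 0.089]
flask 0.86 [268. 151.] 334 med [0.613 0.423 0.043] lo [0.59  0.402 0.005] hi [0.643 0.446 0.108]
flask 0.73 [443. 255.] 1057 med [ 0.593 -0.458  0.089] lo [ 0.578 -0.479  0.008] hi [ 0.624 -0.424  0.17 ]
flask 0.58 [364. 205.] 3443 med [ 0.657 -0.091  0.036] lo [ 0.49  -0.214  0.002] hi [0.783 0.026 0.074]
wrench 0.62 [405. 293.] 339 med [ 0.474 -0.444  0.006] lo [ 0.398 -0.468 -0.   ] hi [ 0.561 -0.423  0.01 ]
collar 0.68 [235. 182.] 162 med [0.418 0.372 0.015] lo [ 0.39   0.345 -0.002] hi [0.447 0.425 0.021]
```

```bash
python3 - <<'E'
import cv2
for c,(x0,y0,x1,y1) in dict(scene=(180,120,440,300),side=(260,140,480,300)).items():
    cv2.imwrite(f"pics/{c}_crop.png",cv2.resize(cv2.imread(f"pics/{c}0.png")[y0:y1,x0:x1],None,fx=3,fy=3,interpolation=cv2.INTER_CUBIC))
E
```

```text
(no output)
```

View pics/scene_crop.png

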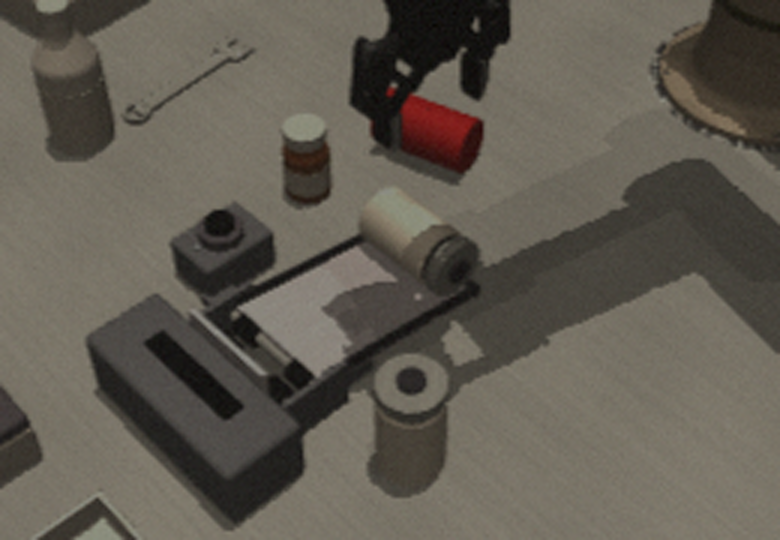

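View pics/side_crop.png

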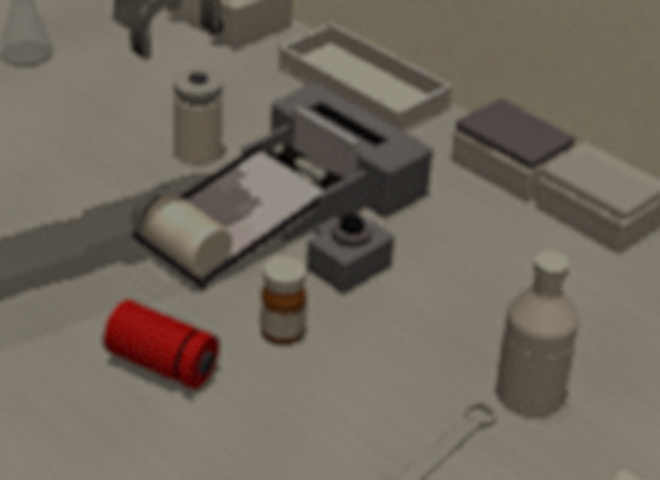

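The jar to push is the white one lying at the ramp foot (scene pixel 318,200; side 321,216). The red one (scene 327,167) is the look-alike, and the standing white one (scene about 317,262) is the spare. The button is at scene (253,195), side (376,214). Next I measure the mill pose.

```bash
python3 - <<'E'
from h import *
from scipy.optimize import least_squares
P=[];J=[];B=[]
for c in("scene","side"):
    im,d=r.read_camera(c)
    a=world(c,d,np.ones(d.shape,bool));P.append(a)
    for q,L in(("jar",J),("start_top",B)):
        o=r.silhouettes(c,q)
        for x in o[:1]:
            L.append(world(c,d,cv2.erode(x["mask"].astype(np.uint8),np.ones((3,3))).astype(bool) if q=="jar" else x["mask"]))
    # housing top
    k=(a[:,2]>.066)&(a[:,2]<.075)&(a[:,0]>.62)&(a[:,0]<.85)&(a[:,1]>-.2)&(a[:,1]<.1)
    h=a[k]; h=h[h[:,0]>.66]
    rc=cv2.minAreaRect((h[:,:2]*1000).astype(np.float32)); print(c,"top",len(h),rc, np.median(h,0))
    k=(a[:,2]>.041)&(a[:,2]<.049)&(np.hypot(a[:,0]-.62,a[:,1]+.19)<.055)
    b=a[k];print("box",len(b),cv2.minAreaRect((b[:,:2]*1000).astype(np.float32)))
    k=(a[:,2]>.051)&(a[:,2]<.08)&(np.hypot(a[:,0]-.62,a[:,1]+.19)<.03)
    b=a[k];print("btn",len(b),b.mean(0),np.percentile(b,[3,97],axis=0).tolist())
for j in J:
    j=j[(j[:,2]>.03)&(j[:,2]<.078)]
    f=lambda p:np.hypot((j[:,0]-p[0])*np.cos(p[1])+(j[:,1]+.05)*np.sin(p[1]),j[:,2]-p[2])-.03
    s=least_squares(f,[.5,-.6,.042],loss="soft_l1",f_scale=.002)
    t=(j[:,1]+.05)*np.cos(s.x[1])-(j[:,0]-s.x[0])*np.sin(s.x[1])
    m=np.percentile(t,[2,98]);y=s.x[1]
    print("jar",s.x,m,"ctr",[s.x[0]-np.sin(y)*m.mean(),-.05+np.cos(y)*m.mean()],np.std(s.fun))
np.save("P.npy",np.vstack(P))
E
```

```text
scene top 1958 ((750.6012573242188, -18.739501953125), (109.71060943603516, 261.74334716796875), 11.653151512145996) [ 0.75756652 -0.03621154  0.0700146 ]
box 270 ((622.1961059570312, -180.32546997070312), (63.1362190246582, 78.77659606933594), 88.73662567138672)
btn 150 [ 0.62545416 -0.17628704  0.06066779] [[0.6055830190655966, -0.1951081411780076, 0.05214536922165004], [0.6419215896505488, -0.1616844813995511, 0.06965831603339638]]
side top 538 ((748.28125, -30.293350219726562), (114.81869506835938, 249.84579467773438), 12.920026779174805) [ 0.7516896  -0.06398832  0.06953901]
box 158 ((619.266357421875, -188.65428161621094), (82.69709014892578, 61.65024948120117), 1.8957247734069824)
btn 102 [ 0.61491174 -0.18983259  0.0598228 ] [[0.5962311913854632, -0.20683170369049575, 0.05252071165839933], [0.6346578803491283, -0.17036075396706873, 0.06812397325407217]]
jar [0.32502272 0.29688757 0.02843975] [-0.14134285 -0.07249852] ctr [np.float64(0.35630187183839124), np.float64(-0.15224307872667048)] 0.004856160529826515
jar [ 0.48869764 -0.00750341  0.04051139] [-0.0596684   0.03884448] ctr [np.float64(0.48861951069428716), np.float64(-0.06041166854194002)] 0.006736925624339624
```

```bash
cat > fit.py <<'E'
from h import *
from scipy.optimize import least_squares
P=np.load("P.npy")
P=P[(P[:,2]>.02)&(P[:,2]<.074)&(P[:,0]>.44)&(P[:,0]<.82)&(P[:,1]>-.25)&(P[:,1]<.12)]
P=P[np.hypot(P[:,0]-.487,P[:,1]+.215)>.05]; P=P[np.hypot(P[:,0]-.64,P[:,1]-.095)>.05]
def box(q,lo,hi):
    lo,hi=np.array(lo),np.array(hi);e=np.abs(q-(lo+hi)/2)-(hi-lo)/2
    return np.linalg.norm(np.maximum(e,0),axis=1)+np.minimum(e.max(1),0)
def sdf(p,jx=-.102):
    x,y,w=p[:3];c,s=np.cos(w),np.sin(w);d=P[:,:2]-[x,y]
    q=np.c_[c*d[:,0]+s*d[:,1],-s*d[:,0]+c*d[:,1],P[:,2]-p[3]]
    a=np.deg2rad(9);g=q-[-.115,0,.010];g=np.c_[np.cos(a)*g[:,0]+np.sin(a)*g[:,2],g[:,1],-np.sin(a)*g[:,0]+np.cos(a)*g[:,2]]
    S=[box(q,[.125,-.1,-.02],[.203,.1,.07]),box(q,[-.01,-.165,-.02],[.07,-.105,.045]),box(q,[.1205,-.05,0],[.125,.05,.085]),
       box(g,[0,-.058,-.05],[.19,.058,0]),box(g,[0,-.064,-.05],[.19,-.058,.011]),box(g,[0,.058,-.05],[.19,.064,.011])]
    for X in(.075,.105):S.append(np.maximum(np.hypot(q[:,0]-X,q[:,2]-.028)-.012,np.abs(q[:,1])-.055))
    S.append(np.maximum(np.hypot(q[:,0]-jx,q[:,2]-.042)-.03,np.abs(q[:,1])-.055))
    S.append(np.maximum(np.hypot(q[:,0]-.03,q[:,1]+.135)-.014,q[:,2]-.066)); 
    return np.min(S,0)
if __name__=="__main__":
    for w in(-.1,.03,.15):
        s=least_squares(sdf,[.595,-.055,w,0],loss="soft_l1",f_scale=.003)
        x,y,w,z=s.x;c,n=np.cos(w),np.sin(w)
        print(s.cost,np.round(s.x,4),np.median(abs(s.fun)),np.percentile(abs(s.fun),90))
        M=lambda a,b:np.round([x+c*a-n*b,y+n*a+c*b],4)
        print("jar",M(-.102,0),"seat",M(.09,0),"btn",M(.03,-.135))
E
python3 fit.py
```

```text
0.02540745303926109 [ 5.906e-01 -4.910e-02  1.210e-02 -1.000e-04] 0.0013422797896541876 0.004142777454936097
jar [ 0.4886 -0.0504] seat [ 0.6806 -0.048 ] btn [ 0.6223 -0.1837]
0.025407453039278632 [ 5.906e-01 -4.910e-02  1.210e-02 -1.000e-04] 0.0013422795150489558 0.004142777132666845
jar [ 0.4886 -0.0504] seat [ 0.6806 -0.048 ] btn [ 0.6223 -0.1837]
0.025407462968588257 [ 5.906e-01 -4.910e-02  1.210e-02 -1.000e-04] 0.0013435100473204835 0.0041404530814219695
jar [ 0.4886 -0.0504] seat [ 0.6806 -0.048 ] btn [ 0.6223 -0.1837]
```

```bash
python3 -c "
from h import *
s=r.get_state();print({k:np.round(v,4).tolist() for k,v in s.items()})
from scipy.spatial.transform import Rotation as R
q=s['ee_rot'];print(R.from_quat([q[1],q[2],q[3],q[0]]).as_matrix().round(3))"
```

```text
{'clock': 1.4, 'joints': [-0.2234, 0.3129, 1.4977, 0.0, 1.331, -0.2234], 'joint_vel': [0.0004, -0.0007, 0.0005, -0.0004, 0.0007, -0.0002], 'effort': [-0.0011, -41.2171, -25.9902, -0.0003, 0.0005, -0.0], 'ee_pos': [0.525, -0.0, 0.2313], 'ee_rot': [-0.0, 0.7071, 0.7071, -0.0], 'force': [0.1424, -0.2517, 0.748], 'ft_torque': [-0.0212, 0.0893, -0.0055], 'grasp_force': 0.0, 'finger_gap': 0.0855}
[[ 0.  1. -0.]
 [ 1. -0.  0.]
 [ 0. -0. -1.]]
```

>>> step_arm:
  series:
    - [[0.4,-2.5,-1.5,0,0,0,0.012],[0.4,-5,-3,0,0,0,0.012],[0.4,-8,-5,0,0,0,0.012],[0.4,-10,-5,-2,0,0,0.012],[0.4,-10,-5,-5,0,0,0.012],[0.4,-10,-5,-8,0,0,0.012],[0.4,-10,-5,-11,0,0,0.012],[0.4,-10,-5,-11,0,0,0.012]]

```text
clock: 2.07
ee_pos: [0.4225, -0.0491, 0.1174]
ee_rot: [-0.004, 0.703, 0.711, -0.002]
force: [-1.7, -0.2, -0.6]
finger_gap: 0.0513
grasp_force: 0.0
```

>>> step_arm:
  series:
    - [[0.4,0.2,-0.1,0,0,0,0.12],[0.4,0.4,-0.1,0,0,0,0.24],[0.4,0.7,-0.1,0,0,0,0.36],[0.4,0.7,-0.1,0,0,0,0.48],[0.4,0.7,-0.1,0,0,0,0.6],[0.4,0.7,-0.1,0,0,0,0.72],[0.4,0.7,-0.1,0,0,0,0.84],[0.4,0.7,-0.1,0,0,0,0.96]]

```text
clock: 2.73
ee_pos: [0.4327, -0.0512, 0.123]
ee_rot: [0.001, 0.292, 0.956, -0.0]
force: [0.1, -0.7, 0.4]
finger_gap: 0.0516
grasp_force: 0.0
```

>>> step_arm:
  series:
    - [[0.4,0,0,0,0,0,0.12],[0.4,0,0,0,0,0,0.24],[0.4,0,0,0,0,0,0.36],[0.4,0,0,0,0,0,0.48],[0.4,0,0,-1,0,0,0.611],[0.4,0,0,-4,0,0,0.611],[0.4,0,0,-7,0,0,0.611],[0.4,0,0,-8.7,0,0,0.611]]

```text
clock: 3.4
ee_pos: [0.432, -0.051, 0.0336]
ee_rot: [-0.0, -0.006, 1.0, 0.0]
force: [-0.3, -0.1, -0.7]
finger_gap: 0.0515
grasp_force: 0.0
```

```bash
python3 - <<'E'
from h import *
from scipy.spatial.transform import Rotation as R
s=r.get_state();print({k:np.round(s[k],4).tolist() for k in("clock","ee_pos","joints","force","ft_torque")});q=s['ee_rot'];print(R.from_quat([q[1],q[2],q[3],q[0]]).as_matrix().round(3))
im,d=r.read_camera("side");cv2.imwrite("pics/s1.png",cv2.resize(im[150:290,240:440],None,fx=3,fy=3))
E
```

```text
{'clock': 3.4, 'ee_pos': [0.432, -0.051, 0.0336], 'joints': [-0.3881, 0.408, 1.9749, -0.0, 0.7593, -1.9712], 'force': [-0.2895, -0.056, -0.6967], 'ft_torque': [0.0295, -0.0292, 0.0036]}
[[-1.    -0.012 -0.001]
 [-0.012  1.     0.   ]
 [ 0.001  0.    -1.   ]]
```

View pics/s1.png

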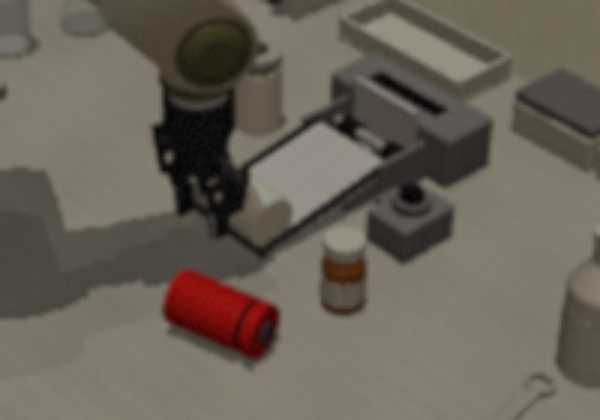

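The gripper (crop 205,170) stands behind the white jar (270,215), its fingers set across the ramp. The red jar is clear, so I start the push.

>>> step_arm:
  series:
    - [[0.4,0,0,-0.4,0,0,0],[0.4,0.3,0,-0.7,0,0,0],[0.4,0.6,0,-0.7,0,0,0],[0.4,0.9,0,-0.7,0,0,0],[0.4,1.2,0,-0.7,0,0,0],[0.4,1.5,0,-0.7,0,0,0],[0.4,1.8,0,-0.7,0,0,0],[0.4,2.1,0,-0.6,0,0,0]]

```text
clock: 4.12
ee_pos: [0.453, -0.0509, 0.0283]
ee_rot: [-0.0, -0.006, 1.0, 0.0]
force: [-2.4, -0.3, 1.1]
finger_gap: 0.0512
grasp_force: 1.0
```

>>> step_arm:
  series:
    - [[0.4,0.35,0,0.06,0,0,0],[0.4,0.7,0,0.11,0,0,0],[0.4,1.05,0.01,0.17,0,0,0],[0.4,1.4,0.02,0.22,0,0,0],[0.4,1.75,0.02,0.28,0,0,0],[0.4,2.1,0.02,0.33,0,0,0],[0.4,2.45,0.03,0.39,0,0,0],[0.4,2.8,0.03,0.44,0,0,0]]

```text
clock: 4.78
ee_pos: [0.4814, -0.0507, 0.0327]
ee_rot: [-0.0, -0.006, 1.0, 0.0]
force: [-1.1, 0.7, 0.8]
finger_gap: 0.0513
grasp_force: 1.0
```

```bash
cat > look.py <<'E'
import sys
from h import *
im,d=r.read_camera("scene");n=sys.argv[1];cv2.imwrite(f"pics/{n}.png",cv2.resize(im[130:290,210:400],None,fx=3,fy=3))
for c in("scene","side"):
    if c=="side":im,d=r.read_camera(c)
    for o in r.silhouettes(c,"jar"):
        p=world(c,d,cv2.erode(o["mask"].astype(np.uint8),np.ones((3,3))).astype(bool))
        w=.0121;e=p-[.5906,-.0491,0];e[:,:2]=e[:,:2]@np.array([[np.cos(w),-np.sin(w)],[np.sin(w),np.cos(w)]])
        if len(p):print(c,round(o["score"],2),np.round(o["uv"]),"mill med",np.round(np.median(e,0),3),np.round(np.percentile(e,[3,97],axis=0),3).tolist())
print(r.get_state()["clock"])
E
python3 look.py l1
```

```text
scene 0.97 [312. 205.] mill med [-0.055  0.018  0.069] [[-0.083, -0.04, 0.037], [-0.038, 0.056, 0.079]]
side 0.93 [315. 255.] mill med [-0.246 -0.139  0.048] [[-0.269, -0.178, 0.022], [-0.213, -0.088, 0.061]]
side 0.78 [338. 217.] mill med [-0.077 -0.056  0.058] [[-0.097, -0.061, 0.036], [-0.053, -0.046, 0.077]]
4.9833
```

View pics/l1.png

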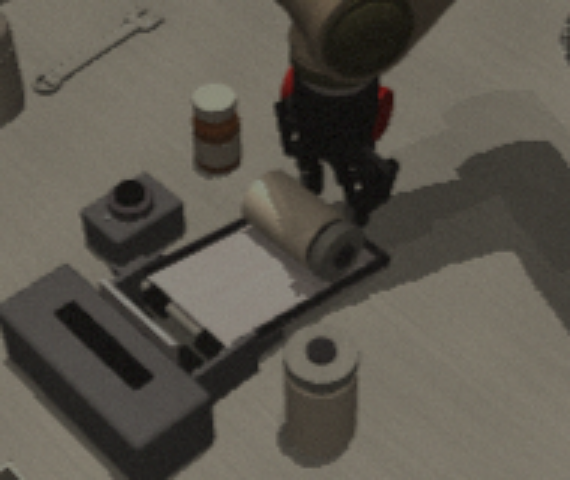

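The jar (crop 300,230) lies square across the deck, with both fingers behind it at mill x about -0.07. I keep pushing.

>>> step_arm:
  series:
    - [[0.4,0.4,0,0.06,0,0,0],[0.4,0.8,0.01,0.13,0,0,0],[0.4,1.2,0.01,0.19,0,0,0],[0.4,1.6,0.02,0.25,0,0,0],[0.4,2.0,0.02,0.32,0,0,0],[0.4,2.4,0.03,0.38,0,0,0],[0.4,2.8,0.03,0.44,0,0,0],[0.4,3.2,0.04,0.51,0,0,0]]

```text
clock: 5.65
ee_pos: [0.5134, -0.0503, 0.0378]
ee_rot: [-0.0, -0.006, 1.0, 0.0]
force: [-2.0, 0.3, 1.8]
finger_gap: 0.0517
grasp_force: 1.0
```

>>> step_arm:
  series:
    - [[0.4,0.4,0,0.06,0,0,0],[0.4,0.8,0.01,0.13,0,0,0],[0.4,1.2,0.01,0.19,0,0,0],[0.4,1.6,0.02,0.25,0,0,0],[0.4,2.0,0.02,0.32,0,0,0],[0.4,2.4,0.03,0.38,0,0,0],[0.4,2.8,0.03,0.44,0,0,0],[0.4,3.2,0.04,0.51,0,0,0]]

```text
clock: 6.32
ee_pos: [0.5454, -0.0499, 0.0429]
ee_rot: [-0.0, -0.006, 1.0, -0.0]
force: [-2.0, -1.0, 0.8]
finger_gap: 0.0508
grasp_force: 1.0
```

>>> step_arm:
  series:
    - [[0.4,0.4,0,0.06,0,0,0],[0.4,0.8,0.01,0.13,0,0,0],[0.4,1.2,0.01,0.19,0,0,0],[0.4,1.6,0.02,0.25,0,0,0],[0.4,2.0,0.02,0.32,0,0,0],[0.4,2.4,0.03,0.38,0,0,0],[0.4,2.8,0.03,0.44,0,0,0],[0.4,3.2,0.04,0.51,0,0,0]]

```text
clock: 6.98
ee_pos: [0.5774, -0.0495, 0.048]
ee_rot: [-0.0, -0.006, 1.0, 0.0]
force: [-3.1, -0.1, 0.9]
finger_gap: 0.0511
grasp_force: 1.0
```

```bash
python3 look.py l2
```

```text
scene 0.9 [331. 166.] mill med [-0.221 -0.083  0.045] [[-0.253, -0.115, 0.019], [-0.202, -0.062, 0.061]]
scene 0.58 [284. 217.] mill med [0.04  0.016 0.085] [[0.012, -0.044, 0.055], [0.058, 0.056, 0.094]]
scene 0.35 [313. 224.] mill med [-0.041  0.028  0.022] [[-0.115, -0.053, 0.009], [0.07, 0.064, 0.041]]
side 0.59 [314. 256.] mill med [-0.246 -0.141  0.048] [[-0.268, -0.179, 0.026], [-0.213, -0.089, 0.06]]
side 0.54 [357. 203.] mill med [ 0.02  -0.056  0.071] [[-0.002, -0.06, 0.054], [0.045, -0.008, 0.092]]
side 0.42 [403. 293.] mill med [-0.125 -0.394  0.006] [[-0.191, -0.412, -0.0], [-0.035, -0.377, 0.01]]
7.1833
```

View pics/l2.png

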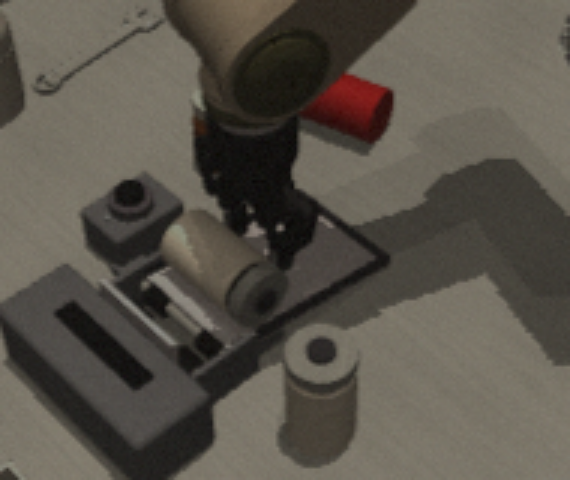

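The jar (crop 225,265) is straight, about 48 mm short of the crest. I'll keep this pace at first, then slow down for the crest.

>>> step_arm:
  series:
    - [[0.4,0.4,0,0.06,0,0,0],[0.4,0.8,0.01,0.13,0,0,0],[0.4,1.2,0.01,0.19,0,0,0],[0.4,1.6,0.02,0.25,0,0,0],[0.4,2.0,0.02,0.32,0,0,0],[0.4,2.4,0.03,0.38,0,0,0],[0.4,2.8,0.03,0.44,0,0,0],[0.4,3.2,0.04,0.51,0,0,0]]

```text
clock: 7.85
ee_pos: [0.6094, -0.0491, 0.0531]
ee_rot: [-0.0, -0.006, 1.0, 0.0]
force: [-1.6, -0.5, 1.8]
finger_gap: 0.0512
grasp_force: 1.0
```

>>> step_arm:
  series:
    - [[0.4,0.2,0,0.03,0,0,0],[0.4,0.4,0,0.06,0,0,0],[0.4,0.6,0.01,0.09,0,0,0],[0.4,0.8,0.01,0.13,0,0,0],[0.4,1.0,0.01,0.16,0,0,0],[0.4,1.2,0.01,0.19,0,0,0],[0.4,1.4,0.02,0.22,0,0,0],[0.4,1.6,0.02,0.25,0,0,0]]

```text
clock: 8.52
ee_pos: [0.6254, -0.0489, 0.0557]
ee_rot: [0.0, -0.006, 1.0, -0.0]
force: [-0.2, -0.7, -0.5]
finger_gap: 0.0512
grasp_force: 0.0
```

>>> step_arm:
  series:
    - [[0.4,0.2,0,0,0,0,0],[0.4,0.4,0,0,0,0,0],[0.4,0.6,0.01,0,0,0,0],[0.4,0.8,0.01,0,0,0,0],[0.4,1.0,0.01,0,0,0,0],[0.4,1.2,0.01,0,0,0,0],[0.4,1.4,0.02,0,0,0,0],[0.4,1.4,0.02,0,0,0,0]]

```text
clock: 9.18
ee_pos: [0.6391, -0.0487, 0.0555]
ee_rot: [-0.0, -0.006, 1.0, 0.0]
force: [-0.4, -0.3, 0.1]
finger_gap: 0.0512
grasp_force: 0.1
```

```bash
python3 look.py l3
```

```text
scene 0.98 [326. 166.] mill med [-0.217 -0.094  0.046] [[-0.25, -0.136, 0.02], [-0.196, -0.062, 0.06]]
scene 0.9 [268. 228.] mill med [0.098 0.021 0.092] [[0.073, -0.041, 0.057], [0.116, 0.057, 0.098]]
side 0.97 [314. 256.] mill med [-0.245 -0.139  0.048] [[-0.269, -0.179, 0.019], [-0.211, -0.084, 0.061]]
side 0.6 [369. 193.] mill med [ 0.075 -0.054  0.077] [[0.057, -0.059, 0.055], [0.106, 0.02, 0.097]]
side 0.32 [325. 180.] mill med [0.038 0.129 0.07 ] [[0.023, 0.115, 0.011], [0.063, 0.158, 0.11]]
9.3833
```

View pics/l3.png

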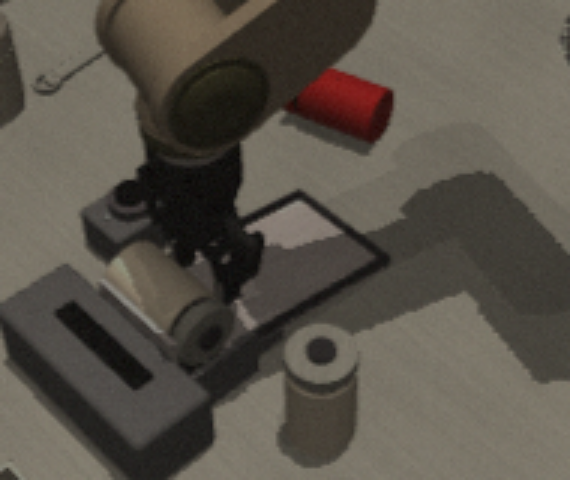

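The jar (crop 170,305) lies square between the rollers and against the stop, with its top at z 0.098 so its centre is about 0.067: seated. I retreat, close the fingers and move over the button.

>>> step_arm:
  series:
    - [[0.4,-1,0,0.2,0,0,0],[0.4,-3,0,1,0,0,0],[0.4,-3,0,4,0,0,0],[1,-3,0,7,0,0,0],[1,-2.5,-3,7,0,0,0],[1,-2,-7,7,0,0,0],[1,-1.7,-11,7,0,0,0],[1,-1.7,-13.5,7,0,0,0]]

```text
clock: 10.05
ee_pos: [0.622, -0.1871, 0.1258]
ee_rot: [0.0, -0.005, 1.0, -0.001]
force: [-0.3, 1.0, -0.3]
finger_gap: 0.0001
grasp_force: 0.0
```

>>> step_arm:
  series:
    - [[1,0,0,0,0,0,0],[1,0,0,0,0,0,0],[1,0,0,0,0,0,0],[1,0,0,0,0,0,0],[1,0,0,-1,0,0,0],[1,0,0,-2,0,0,0],[1,0,0,-3,0,0,0],[1,0,0,-4,0,0,0]]

```text
clock: 10.72
ee_pos: [0.6217, -0.1832, 0.0839]
ee_rot: [-0.001, -0.006, 1.0, 0.0]
force: [-0.2, 0.3, 0.5]
finger_gap: 0.0003
grasp_force: 0.0
```

```bash
python3 look.py l4; python3 - <<'E'
from h import *
im,d=r.read_camera("side");cv2.imwrite("pics/l5.png",cv2.resize(im[160:260,310:430],None,fx=5,fy=5))
E
```

```text
scene 0.84 [267. 229.] mill med [0.098 0.02  0.092] [[0.073, -0.044, 0.057], [0.115, 0.057, 0.098]]
scene 0.68 [323. 163.] mill med [-0.214 -0.106  0.048] [[-0.247, -0.157, 0.021], [-0.193, -0.063, 0.061]]
scene 0.26 [261. 235.] mill med [0.128 0.01  0.045] [[-0.102, -0.128, 0.011], [0.204, 0.101, 0.074]]
side 0.83 [357. 189.] mill med [ 0.065 -0.001  0.082] [[0.057, -0.055, 0.059], [0.088, 0.039, 0.097]]
side 0.67 [314. 257.] mill med [-0.246 -0.139  0.049] [[-0.269, -0.179, 0.024], [-0.216, -0.086, 0.061]]
side 0.44 [357. 213.] mill med [ 0.008 -0.039  0.027] [[-0.108, -0.166, 0.008], [0.183, 0.059, 0.069]]
10.9167
```

View pics/l5.png

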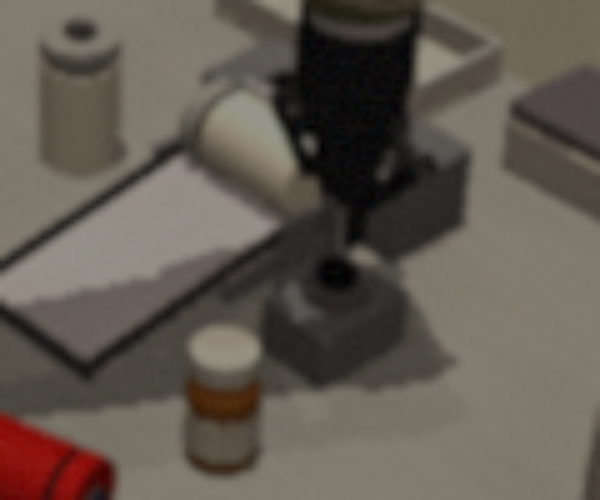

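The jar stays seated (crop 250,155), and the closed fingers (345,215) are above the button (335,275). I go down gently.

>>> step_arm:
  series:
    - [[1,0,0,-0.5,0,0,0],[1,0,0,-1.0,0,0,0],[1,0,0,-1.3,0,0,0],[1,0,0,-1.5,0,0,0],[1,0,0,-1.7,0,0,0],[1,0,0,-1.8,0,0,0],[1,0,0,-1.8,0,0,0],[1,0,0,-1.8,0,0,0]]

```text
clock: 11.63
ee_pos: [0.6221, -0.1837, 0.0677]
ee_rot: [0.0, -0.006, 1.0, -0.0]
force: [-0.7, -0.1, 0.7]
finger_gap: -0.0004
grasp_force: 0.0
```

>>> step_arm:
  series:
    - [[1,0,0,-0.1,0,0,0],[1,0,0,-0.2,0,0,0],[1,0,0,-0.3,0,0,0],[1,0,0,-0.4,0,0,0],[1,0,0,-0.5,0,0,0],[1,0,0,-0.5,0,0,0],[1,0,0,-0.5,0,0,0],[1,0,0,-0.5,0,0,0]]

```text
clock: 12.3
ee_pos: [0.6222, -0.1838, 0.0628]
ee_rot: [0.0, -0.006, 1.0, -0.0]
force: [-0.0, 0.1, 4.2]
finger_gap: 0.0002
grasp_force: 1.9
```

>>> step_arm:
  series:
    - [[1,0,0,-0.1,0,0,0],[1,0,0,-0.15,0,0,0],[1,0,0,-0.2,0,0,0],[1,0,0,-0.25,0,0,0],[1,0,0,-0.3,0,0,0],[1,0,0,-0.3,0,0,0],[1,0,0,-0.3,0,0,0],[1,0,0,-0.3,0,0,0]]

```text
clock: 12.97
ee_pos: [0.6223, -0.1838, 0.061]
ee_rot: [0.0, -0.006, 1.0, -0.0]
force: [-3.7, 1.5, 13.4]
finger_gap: 0.0001
grasp_force: 6.4
```

The force rose to 13 N and the fingers stopped 6 mm below the button's top, so it is fully pressed. I retract.

>>> step_arm:
  series:
    - [[1,0,0,0.3,0,0,0],[1,0,0,1,0,0,0],[1,0,0,3,0,0,0],[1,0,0,6,0,0,0],[1,0,0,9,0,0,0],[1,0,0,12,0,0,0],[1,0,0,12,0,0,0],[1,0,0,12,0,0,0]]

```text
clock: 13.63
ee_pos: [0.6222, -0.1838, 0.1808]
ee_rot: [0.001, -0.006, 1.0, -0.0]
force: [-0.1, 0.6, -0.3]
finger_gap: 0.0001
grasp_force: 0.0
```

```bash
python3 look.py l6; python3 - <<'E'
from h import *
im,d=r.read_camera("side");a=world("side",d,np.ones(d.shape,bool))
b=a[(a[:,2]>.051)&(a[:,2]<.08)&(np.hypot(a[:,0]-.62,a[:,1]+.185)<.03)];print(len(b),np.percentile(b[:,2],[90,97,99]))
E
```

```text
scene 0.9 [269. 229.] mill med [0.098 0.02  0.092] [[0.074, -0.043, 0.057], [0.115, 0.057, 0.098]]
scene 0.7 [321. 164.] mill med [-0.215 -0.105  0.049] [[-0.249, -0.157, 0.022], [-0.193, -0.063, 0.06]]
side 0.71 [363. 190.] mill med [ 0.071 -0.022  0.084] [[0.058, -0.058, 0.057], [0.1, 0.038, 0.098]]
side 0.59 [315. 257.] mill med [-0.245 -0.137  0.049] [[-0.269, -0.18, 0.022], [-0.212, -0.085, 0.061]]
side 0.2 [268. 152.] mill med [0.028 0.472 0.043] [[0.006, 0.451, 0.008], [0.049, 0.489, 0.11]]
13.8333
102 [0.06665572 0.06895532 0.06972549]
```

View pics/l6.png

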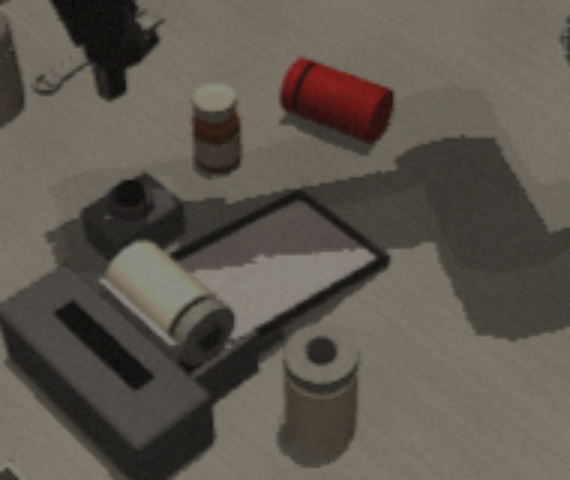

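The jar (crop 170,300) is seated, the button (130,195) has sprung back up, and the arm is clear. I hand the job in.

```bash
python3 -c "
from station import r
print(r.job_done())"
```

```text
the job is handed in; nothing more can be done
None
```

The jar was pushed up the ramp and lies between the rollers against the stop plate. The start button was pressed right down and has sprung back, nothing else on the bench was touched, and the job is handed in; no verdict was returned.

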